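Ready the chutney warmer: drip tray in, box centred

TASK

Get the small warming stand ready for breakfast. First slide the drip tray under it, handle outwards, until it is fully home; then set the green chutney box gently, the right way up, on the raised plate of the stand with the long sides of the two matching, so that no edge or corner of the box overhangs the plate. Keep the box upright all the while, leave the idli stand, ramekin and tongs where they are, and let go of everything at the end.

Things in the scene. Friction and masses are not known exactly. Their poses are not given: they have to be found in the camera images.
- warmer: Low steel warming stand, fixed, 104 (x) x 132 (y) x 56 high. Origin on the slab under its centre; x points from open front to closed back, z up. Tray bay beneath, open only at the front (-x): 116 wide, 34 high, 98 deep, floor = the stone slab. Front face at x -52, inner back wall at x +46. Guide wings 30 high flare out to 12 mm ahead of the front face. Roof top z 44, raised plate above it on a neck.
- platform_top (a point): Centre of the top face of the raised dark steel plate on the stand, 56 mm above the slab; the plate is 66 (x) x 98 (y), 6 thick, flat, no rim. Axes as the stand's.
- bay_home (a point): Where the tray's origin lies when the tray is fully home (its far wall against the bay's back wall, its front wall flush with the stand's front face). On the slab, 3 mm ahead (-x) of the stand's centre; axes as the stand's.
- tray: Loose shallow open steel drip tray, 98 (x) x 110 (y) x 18 high, walls and floor 3, 0.1 to 0.25 kg, lying on the slab. Origin under the centre of the pan; x axis points from its handle side to its far side (the side that enters the bay first). In the bay it has 3 mm clearance each side.
- tray_handle (a point): Grip point on the tray's handle, 30 mm above the slab, 79 mm ahead (-x) of the tray's origin and 30 mm outside its front wall. An upright black plastic fin straight out from the middle of the front wall along -x: 12 thick (y), 47 long (x, from -49 to -96), from z = 6 to z = 40. When home all of it sticks out of the stand.
- box: Loose closed lime-green plastic chutney box with straight sides, 54 (x) x 86 (y) x 50 high, rigid, 0.14 to 0.28 kg, standing on the slab. Origin at the centre of its underside, z up; the two ends are alike.
- box_corner_a (a point): Lower corner of the chutney box at its own +x, +y (27 and 43 mm from its centre), on its underside.
- box_corner_b (a point): Lower corner of the chutney box at its own +x, -y (27 and 43 mm from its centre), on its underside.
- box_corner_c (a point): Lower corner of the chutney box at its own -x, +y (27 and 43 mm from its centre), on its underside.
- box_corner_d (a point): Lower corner of the chutney box at its own -x, -y (27 and 43 mm from its centre), on its underside.
- idli_stand: Bystander: steel idli stand, three round plates 136 across on a rod, 177 high; origin under its centre.
- ramekin: Bystander: white ceramic ramekin, 86 across, 45 high; origin under its centre.
- tongs: Bystander: steel kitchen tongs lying flat, about 240 long (along its x), 60 wide, 14 high; origin under its middle.
Things that resemble listed ones, but are neither listed nor needed, are in the scene too. Several things look just like the box: the one meant starts farthest from the robot's base.

How it is judged:
By the outcome, as a careful person would: the job done as asked, in the order asked, and still so for the second after the job is handed in, with the robot touching nothing.
It also fails if it takes over 58 s, if anything falls off the work surface, if the arm or the gripper's body presses on something with over 40 N, if the wrist force passes 120 N, or if a joint passes its speed limit or range.

ROBOT

A 6-joint arm with a two-finger parallel gripper is mounted at the origin on the work surface. World frame = base frame: x ahead of the robot, y to its left, z up, the work surface at z = 0. Lengths are in m, angles in rad, forces in N, time in s.
With the tool pointing down it reaches from about 0.3 to 0.875 m from the base axis. Payload 6.4 kg.
Tool frame: the origin (TCP) lies midway between the tips of the shut fingers; the grasp point (between the pads) lies arm.pinch_z behind it (arm.pinch_z is the distance from the TCP to the grasp point, in m); z points along the fingers, y is the line along which they close (so a half turn about z gives the same grasp; the last joint's range is limited). The gripper opens to 85 mm and grips with 20 to 120 N. Pads are 22 mm wide; open, the fingers measure 114 mm over their backs; the gripper's body (76 mm by 85 mm) begins 54 mm behind the grasp point. The pads swing forward as they close: fully open they stand 13 mm farther back than shut.
Start: joints at [-1.405, 0.181, 1.607, -0, 1.354, -0.206], TCP at [0.209, -0.536, 0.231] pointing down, gripper open.
Joint ranges: [-2.99, 2.99], [-0.89, 2.07], [0.3, 2.58], [-1.14, 4.28], [0, 2.63], [-3.12, 3.12]. Speed limits (rad/s): [2.57, 2.57, 3.01, 3.14, 3.14, 3.14].

INTERFACE

Orientations are given as a unit quaternion [w, x, y, z].
In Python, from bench import arm gives the robot as it stands. The module is installed in compiled form; this text tells all that it offers.
- The arm moves only by the tool carry_out, never from a script. Its argument "rows" is one flat list of numbers, 5 for each row, row after row: the shift along the tool's x, y, z in mm, then the turn about the tool's z in degrees, then the opening, from 0 (shut) to 1 (fully open). A call has 1 to 8 rows; each row is the pose to reach, as a shift and turn from the pose commanded when the call began, along the tool's axes at that moment; what a row does not reach only later rows make up. A row lasts 1/10 s, in which the tool goes at most 50 mm and 8.59 degrees, less where a joint would pass 70% of its speed; a pose out of reach is approached as far as the arm can. A call with a gripper value outside its range is refused whole. The fingers move at their own pace and stop on an object; the grip force is fixed at half the most. Time passes only in rows, so rows that repeat a pose let the fingers close. It gives the time, the measured TCP pose, the force, the opening and the grip force at its end, in the units of the state.
- arm.observe(): the state, without advancing time (a new reading comes with each control period).
- arm.capture(name): name is "scene" or "top" or "wrist"; returns a dict with "pixels" (400x640x3 uint8, red, green, blue), "z_map" (400x640 float32, m along the optical axis (not along the pixel's ray), 0 where there is no reading), "intrinsics" (3x3 intrinsics, pixels), "dist" ([k1, k2, p1, p2, k3] as OpenCV has them; the pictures are not rectified), "position" and "attitude" of the camera in the world. Camera axes: x right, y up, looking along -z (the intrinsics and any distortion apply to the point x, -y, -z); pixel columns grow to the right and rows downward; lengths in m; the calibration is good to about 2 mm. A picture is of the moment at which its call begins.
- arm.sign_off(): hands the job in; it is judged then, once.
Trained networks look in the newest picture that a camera, given by its name, has taken for a name from the list of things; names that differ only in an ending like _2 or _b are one class to them, and where a whole thing is asked for, a point or a joint stands for the part that bears it (a point fixed in the world has none). Each returns a list of dicts, best first, with "p" (0 to 1); they miss things now and then, are a little off and sometimes report something else, mostly with a low value. They report only what shows in the picture. A call takes as long as a camera call. They do not tell look-alikes from the thing itself.
- arm.boxes_of(camera, thing): "location" ([column, row] in pixels, amid what is visible of it).
- arm.pinpoint(camera, thing): "location" ([column, row] in pixels: a listed point, or the origin of a listed thing).
The state is a dict: "clock": time; "joint_pos": joint angles; "dq": joint speeds; "joint_torque": joint torques, N m; "tcp_pos": TCP position; "ee_rot": TCP orientation; "wrist_force": force on the tool from outside, world axes, zero at the start; "moment": the same for the moment, N m; "grip_width": opening from 0.0 (shut) to 1.0 (fully open); "finger_force": force on a finger pad.
Only numpy, scipy, OpenCV 4.12 (cv2) and the standard library are available. Lean on these libraries where they do the work, as an engineer would, in place of code of your own. Each camera call takes 0.05 s, during which the arm holds its last target. There are 200 camera calls.

## Working session

There is one attempt and no reset: what is moved stays moved. The work goes in short steps, Python scripts to look and compute and a tool call to move; the robot and the scene stay as the last step left them, time stands still between calls to the robot, and variables do not carry over. Pictures are saved under pics/ and viewed, at most 10 in all, crops included, and the job is handed in when it is done.

Besides the shell and the picture viewer there is one more tool, called after "Request:" as name(argument=value, ...) on one line, values as JSON. carry_out: Moves the arm, as the interface text tells. Its arguments: {"type":"object","properties":{"rows":{"type":"array"}},"required":["rows"]}

```bash
mkdir -p pics
cat > h.py <<'E'
import numpy as np, cv2
from bench import arm
from scipy.spatial.transform import Rotation as R
def rot(q):
    q=np.array(q,float)
    return q if q.shape==(3,3) else R.from_quat([q[1],q[2],q[3],q[0]]).as_matrix()
def rays(c,px):
    u=cv2.undistortPoints(np.array(px,float).reshape(-1,1,2),c["intrinsics"],np.array(c["dist"],float)).reshape(-1,2)
    return np.c_[u[:,0],-u[:,1],-np.ones(len(u))]
def at_depth(c,px):
    r=rays(c,px); p=np.round(np.array(px)).astype(int).reshape(-1,2)
    d=c["z_map"][p[:,1].clip(0,399),p[:,0].clip(0,639)]
    return r*d[:,None]@rot(c["attitude"]).T+c["position"]
def at_z(c,px,z):
    d=rays(c,px)@rot(c["attitude"]).T; o=np.array(c["position"])
    return o+d*((z-o[2])/d[:,2])[:,None]
def cloud(c):
    v,u=np.mgrid[0:400,0:640]
    return at_depth(c,np.c_[u.ravel(),v.ravel()]).reshape(400,640,3)
def save(c,n,crop=None):
    im=c["pixels"][:,:,::-1]
    cv2.imwrite("pics/"+n,im)
E
python3 - <<'E'
from h import *
np.set_printoptions(precision=3,suppress=True)
s=arm.observe(); print(s["tcp_pos"],s["ee_rot"],arm.pinch_z)
for n in("scene","top"):
    c=arm.capture(n); save(c,n+"0.png"); print(n,c["position"],c["attitude"])
    for t,z in(("warmer",0),("platform_top",.056),("bay_home",0),("tray",0),("tray_handle",.03),("box",0),("idli_stand",0),("ramekin",0),("tongs",0)):
        for d in arm.pinpoint(n,t)[:5]: print(t,round(d["p"],2),np.round(d["location"]),at_z(c,[d["location"]],z)[0])
E
```

```text
[ 0.209 -0.535  0.23 ] [-0.001  0.983  0.185  0.   ] 0.0187
scene [ 0.938 -0.492  0.935] [0.884 0.283 0.106 0.357]
warmer 0.83 [362. 250.] [ 0.691 -0.04   0.   ]
warmer 0.17 [437. 170.] [ 0.68   0.348 -0.   ]
platform_top 0.74 [363. 236.] [ 0.683 -0.032  0.056]
bay_home 0.6 [366. 151.] [0.466 0.251 0.   ]
tray 0.84 [261. 271.] [ 0.54  -0.273 -0.   ]
tray_handle 0.97 [249. 245.] [ 0.472 -0.252  0.03 ]
box 0.92 [379. 154.] [0.504 0.271 0.   ]
box 0.85 [334. 164.] [0.429 0.134 0.   ]
box 0.82 [356. 128.] [0.374 0.308 0.   ]
box 0.73 [280. 178.] [ 0.347 -0.023  0.   ]
idli_stand 0.57 [288. 344.] [ 0.727 -0.354  0.   ]
ramekin 0.56 [438. 173.] [0.69  0.342 0.   ]
tongs 0.9 [190. 316.] [ 0.507 -0.474  0.   ]
top [ 0.445 -0.058  1.313] [ 0.714  0.022 -0.026 -0.699]
warmer 0.98 [302. 150.] [ 0.682 -0.038  0.   ]
platform_top 0.79 [301. 147.] [ 0.679 -0.036  0.056]
tray 0.82 [380. 202.] [ 0.534 -0.267  0.   ]
tray_handle 0.91 [372. 226.] [ 0.466 -0.239  0.03 ]
box 0.93 [186. 256.] [0.37  0.286 0.   ]
box 0.66 [240. 232.] [0.441 0.133 0.   ]
box 0.6 [290. 264.] [ 0.353 -0.012  0.   ]
box 0.56 [195. 211.] [0.496 0.266 0.   ]
idli_stand 0.75 [412. 139.] [ 0.723 -0.36   0.   ]
ramekin 0.86 [169. 148.] [0.679 0.349 0.   ]
tongs 0.68 [450. 212.] [ 0.51  -0.472  0.   ]
tongs 0.33 [189. 192.] [0.552 0.285 0.   ]
```

View pics/scene0.png

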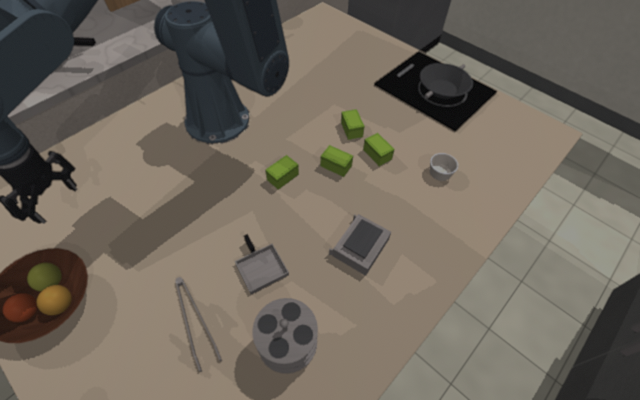

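View pics/top0.png

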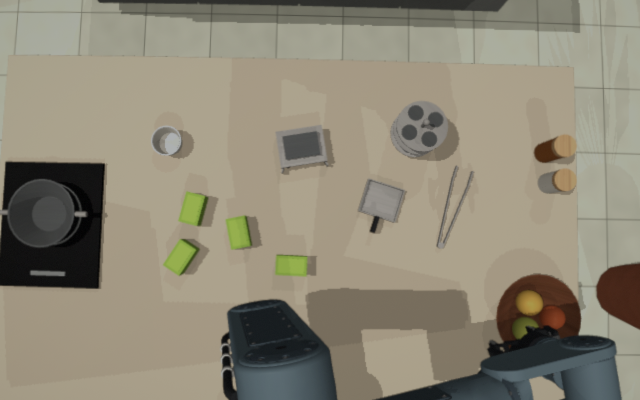

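The pictures show four boxes; the farthest from the base is at top (194,209), near (0.50, 0.27). The stand is at (302,148) with its open front towards the robot, and the tray at (381,200) with its handle at (375,225). Next I measure the exact poses from depth.

```bash
cat >> h.py <<'E'
def rect(P,c,r,z0,z1,mask=None):
    m=(np.hypot(P[...,0]-c[0],P[...,1]-c[1])<r)&(P[...,2]>z0)&(P[...,2]<z1)
    if mask is not None: m&=mask
    q=P[m]
    if len(q)<10: return None
    (cx,cy),(w,h),a=cv2.minAreaRect(np.float32(q[:,:2]*1000))
    if w>h: w,h,a=h,w,a+90
    # a = direction of short side, deg
    a=(a+90)%180-90
    return len(q),np.round([cx,cy,w,h,a],1),q[:,2].mean().round(4)
E
python3 - <<'E'
from h import *
np.set_printoptions(precision=3,suppress=True)
for n in("top","scene"):
    c=arm.capture(n);P=cloud(c);px=c["pixels"].astype(int)
    g=(px[...,1]>px[...,2]+40)&(px[...,1]>px[...,0])
    print(n,"box",rect(P,(.5,.268),.075,.04,.06,g))
    print("plate",rect(P,(.68,-.036),.08,.051,.065),"roof",rect(P,(.68,-.036),.1,.03,.065))
    print("tray",rect(P,(.537,-.27),.09,.008,.03), "handle",rect(P,(.468,-.245),.05,.03,.05))
    for t in("tray","tray_handle"):
        d=arm.pinpoint(n,t)[0];print(t,at_z(c,[d["location"]],.0 if t=="tray" else .03)[0])
    print("slab z",np.median(P[(np.hypot(P[...,0]-.55,P[...,1]-.1)<.05)][:,2]))
E
```

```text
top box (636, array([503. , 263.2,  56.2,  86.8,  76.9]), np.float64(0.0499))
plate (817, array([685.7, -34.9,  67.1,  97.9,  10. ]), np.float64(0.0559)) roof (1742, array([680.9, -35.7, 115. , 133.1,  10.8]), np.float64(0.0484))
tray (241, array([ 520.7, -262. ,  111.7,  137.7,   73.9]), np.float64(0.0158)) handle (78, array([ 469.9, -246.8,   12.8,   46.6,   73.5]), np.float64(0.039))
tray [ 0.545 -0.267  0.   ]
tray_handle [ 0.47  -0.239  0.03 ]
slab z -0.00039291119560402876
scene box (388, array([501.4, 264.5,  57.3,  89. ,  77.1]), np.float64(0.0514))
plate (848, array([684.3, -35.9,  66.2, 100.1,  10.2]), np.float64(0.0575)) roof (1822, array([678.8, -37.4, 115.9, 135.3,  10.1]), np.float64(0.0495))
tray (376, array([ 520.7, -263.2,  110.6,  137.9,   73.4]), np.float64(0.0167)) handle (86, array([ 469. , -248.1,   12.2,   48.7,   72.5]), np.float64(0.0405))
tray [ 0.542 -0.277  0.   ]
tray_handle [ 0.46  -0.249  0.03 ]
slab z 0.0015493501583793146
```

```bash
cat >> h.py <<'E'
def go(x,y,z,yaw):
    "mm and turn for a row, to bring the TCP (m) with tool x at yaw (deg) in the world, tool down"
    s=arm.observe(); T=rot(s["ee_rot"]); d=T.T@(np.array([x,y,z])-s["tcp_pos"])*1000
    cur=np.degrees(np.arctan2(T[1,0],T[0,0])); t=-((yaw-cur+180)%360-180)
    print("tcp",np.round(s["tcp_pos"],4),"yaw",round(cur,2),"shift",np.round(d,1),"turn",round(t,2),"t",round(s["clock"],2),"tilt",np.round(T[:,2],4))
E
python3 -c "
from h import *
go(.4633,-.2456,.11,-17)"
```

```text
tcp [ 0.2089 -0.5357  0.2313] yaw 21.3 shift [ 342.4 -177.9  121.3] turn 38.3 t 1.3 tilt [ 0.  0. -1.]
```

Request:
carry_out(rows=[342,-178,121,38.3,1,342,-178,121,38.3,1,342,-178,121,38.3,1,342,-178,121,38.3,1,342,-178,121,38.3,1,342,-178,121,38.3,1,342,-178,121,38.3,1,342,-178,121,38.3,1])

```text
clock: 2.1
tcp_pos: [0.4573, -0.252, 0.1133]
ee_rot: [0.0, 0.989, -0.148, 0.0]
wrist_force: [0.5, -0.4, 0.2]
grip_width: 0.995
finger_force: 0.0
```

Run:
```python
from h import *
go(.4633,-.2456,.11,-17)
c=arm.capture("wrist");save(c,"w1.png");P=cloud(c)
print(c["position"])
print("handle",rect(P,(.468,-.245),.05,.03,.05))
c=arm.capture("scene");P=cloud(c);print("handle",rect(P,(.468,-.245),.05,.03,.05))
```

```text
tcp [ 0.4573 -0.252   0.1133] yaw -17.01 shift [ 3.9 -7.8  3.3] turn -0.01 t 2.1 tilt [ 7.e-04 -7.e-04 -1.e+00]
[ 0.53513237 -0.27509546  0.25598705]
handle (940, array([ 470.4, -248.5,   11.7,   47.8,   73.4]), np.float64(0.0396))
handle (86, array([ 469.1, -247.9,   12.3,   48.3,   73. ]), np.float64(0.0402))
```

Request:
carry_out(rows=[0.7,0.5,40,-0.2,1,0.7,0.5,75,-0.2,1,0.7,0.5,97,-0.2,1,0.7,0.5,97,-0.2,0.5,0.7,0.5,97,-0.2,0,0.7,0.5,97,-0.2,0,0.7,0.5,97,-0.2,0,0.7,0.5,97,-0.2,0])

```text
clock: 3.0
tcp_pos: [0.4573, -0.2547, 0.0178]
ee_rot: [0.001, 0.989, -0.146, 0.001]
wrist_force: [-0.4, 4.3, 3.7]
grip_width: 0.145
finger_force: 28.6
```

Request:
carry_out(rows=[0,0,0,0,0,0,0,0,0,0,0,0,0,0,0])

```text
clock: 3.3
tcp_pos: [0.4574, -0.2548, 0.0179]
ee_rot: [0.001, 0.989, -0.146, 0.001]
wrist_force: [-1.3, 1.4, 6.7]
grip_width: 0.133
finger_force: 64.1
```

Run:
```python
from h import *
s=arm.observe();print(s["finger_force"],s["grip_width"],s["wrist_force"])
go(.4638,-.2463,.013,-16.8)
c=arm.capture("top");P=cloud(c)
print("tray",rect(P,(.537,-.27),.09,.008,.024))
# target: pan home
a=np.radians(10.1);u=np.array([np.cos(a),np.sin(a)])
W=np.array([.685,-.0355]); h=W-u*.082
for d in(.14,.11,0): print(d,h-u*d); go(*(h-u*d),.013,10.1)
```

```text
64.12448644638062 0.13263245113577332 [-1.30284796  1.37910085  6.67114699]
tcp [ 0.4574 -0.2548  0.0179] yaw -16.79 shift [  3.6 -10.    4.9] turn 0.01 t 3.3 tilt [ 0.0017 -0.0016 -1.    ]
tray (155, array([ 562.9, -269.3,  100.5,  141.3,   14.4]), np.float64(0.016))
0.14 [ 0.46644029 -0.07443141]
tcp [ 0.4574 -0.2548  0.0179] yaw -16.79 shift [ -43.5 -175.3    4.6] turn -26.89 t 3.35 tilt [ 0.0017 -0.0016 -1.    ]
0.11 [ 0.49597539 -0.06917041]
tcp [ 0.4574 -0.2548  0.0179] yaw -16.79 shift [ -16.7 -188.8    4.6] turn -26.89 t 3.35 tilt [ 0.0017 -0.0016 -1.    ]
0 [ 0.60427074 -0.04988007]
tcp [ 0.4574 -0.2548  0.0179] yaw -16.79 shift [  81.4 -238.6    4.8] turn -26.89 t 3.35 tilt [ 0.0017 -0.0016 -1.    ]
```

Request:
carry_out(rows=[0,0,0,0,0.4,0,0,0,0,0.4,3.6,0,5,0,0.4,3.6,0,5,0,0.4,3.6,0,5,0,0,3.6,0,5,0,0,3.6,0,5,0,0,3.6,0,5,0,0])

```text
clock: 4.15
tcp_pos: [0.46, -0.255, 0.0114]
ee_rot: [-0.0, 0.989, -0.146, -0.0]
wrist_force: [0.1, -0.6, -0.5]
grip_width: 0.129
finger_force: 58.9
```

Run:
```python
from h import *
s=arm.observe();print(s["finger_force"],s["grip_width"],s["wrist_force"])
c=arm.capture("top");P=cloud(c);save(c,"t2.png")
a=np.radians(10.1);u=np.array([np.cos(a),np.sin(a)])
W=np.array([.685,-.0355]); h=W-u*.082
for d in(.14,): print(d,h-u*d); go(*(h-u*d),.013,10.1)
```

```text
58.94445598125458 0.12892886673863124 [ 0.10262337 -0.59447059 -0.54262366]
0.14 [ 0.46644029 -0.07443141]
tcp [ 0.46   -0.2551  0.0114] yaw -16.8 shift [ -46.  -174.8   -1.5] turn -26.9 t 4.2 tilt [-2.e-04  1.e-04 -1.e+00]
```

Request:
carry_out(rows=[-6,-20,-0.5,-3,0,-12,-44,-0.5,-6.7,0,-18,-68,-0.5,-10.4,0,-24,-92,-0.5,-14,0,-31,-117,-0.5,-18,0,-38,-142,-0.5,-22,0,-43,-163,-0.5,-25,0,-46,-174.8,-0.5,-26.9,0])

```text
clock: 5.0
tcp_pos: [0.4661, -0.0729, 0.0119]
ee_rot: [-0.0, 0.996, 0.09, -0.0]
wrist_force: [0.7, 0.1, -1.2]
grip_width: 0.128
finger_force: 58.9
```

```bash
cat > tr.py <<'E'
from h import *
s=arm.observe();print(s["finger_force"],s["grip_width"],s["wrist_force"])
for n in("top","scene"):
    c=arm.capture(n);P=cloud(c);save(c,n+"_%d.png"%(s["clock"]*100))
    a=np.radians(10.1);u=np.array([np.cos(a),np.sin(a)]);v=np.array([-u[1],u[0]])
    W=np.array([.685,-.0355])
    if n=="scene": W=W-[.0007,.0008]
    q=P[...,:2]-W; X=q@u*1000;Y=q@v*1000;Z=P[...,2]
    m=(Z>.011)&(Z<.025)&(abs(Y)<80)&(X>-225)&(X<-68)
    r=cv2.minAreaRect(np.float32(np.c_[X[m],Y[m]])); print(n,m.sum(),r)
    # side walls: per-X slices extremes of Y
    for x0 in range(-190,-70,20):
        k=m&(X>x0)&(X<x0+20)
        if k.sum(): print(x0,Y[k].min().round(1),Y[k].max().round(1))
go(*(W-u*.082),.013,10.1)
E
python3 tr.py
```

```text
58.89276087284088 0.12798259827059347 [ 0.70395085  0.10545645 -1.18055913]
top 109 ((-134.34121704101562, 3.7020492553710938), (110.31107330322266, 85.73883819580078), 89.69893646240234)
-190 -51.0 -48.3
-170 -51.3 -48.3
-150 -51.0 58.3
-130 -51.0 58.5
-110 -50.8 58.7
scene 307 ((-156.3870391845703, 4.486797332763672), (129.03848266601562, 113.78718566894531), 0.686458170413971)
-190 -52.6 60.7
-170 -52.4 59.3
-150 -52.2 61.5
-130 -51.1 59.2
-110 -51.7 62.0
tcp [ 0.4662 -0.0733  0.0119] yaw 10.23 shift [139.2   2.2  -1.2] turn 0.13 t 5.1 tilt [-6.e-04  3.e-04 -1.e+00]
```

Request:
carry_out(rows=[5,3.7,-0.5,0.1,0,20,3.7,-0.5,0.1,0,35,3.7,-0.5,0.1,0,48,3.7,-0.5,0.1,0,55,3.7,-0.5,0.1,0,60,3.7,-0.5,0.1,0,60,3.7,-0.5,0.1,0])

```text
clock: 5.8
tcp_pos: [0.5136, -0.067, 0.0093]
ee_rot: [-0.004, 0.996, 0.086, -0.014]
wrist_force: [-42.1, -2.5, 26.0]
grip_width: 0.129
finger_force: 74.1
```

```bash
python3 tr.py
```

```text
74.07029628753662 0.1287423855843261 [-42.11317071  -2.53660913  25.95509953]
top 15 ((-72.66231536865234, -6.367229461669922), (112.22696685791016, 27.729923248291016), 75.182373046875)
-110 -57.1 -44.2
-90 -57.5 51.2
scene 217 ((-120.21162414550781, -2.0852203369140625), (113.80455017089844, 109.43689727783203), 87.03593444824219)
-190 -18.6 -15.3
-170 -18.4 -5.2
-150 -56.4 56.3
-130 -57.5 53.6
-110 -60.2 52.8
-90 -59.0 52.8
tcp [ 0.5136 -0.067   0.0093] yaw 9.89 shift [91.3 -0.7 -6.2] turn -0.21 t 5.9 tilt [-0.0281  0.0052 -0.9996]
```

Run:
```python
from h import *
c=arm.capture("scene");t=arm.capture("wrist")
a=cv2.resize(c["pixels"][170:310,240:420,::-1],(560,436),interpolation=cv2.INTER_CUBIC)
b=cv2.resize(t["pixels"][:,:,::-1],(240,150))
o=np.zeros((436,800,3),np.uint8);o[:,:560]=a;o[:150,560:]=b;cv2.imwrite("pics/s3.png",o)
```

```text
(no output)
```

View pics/s3.png

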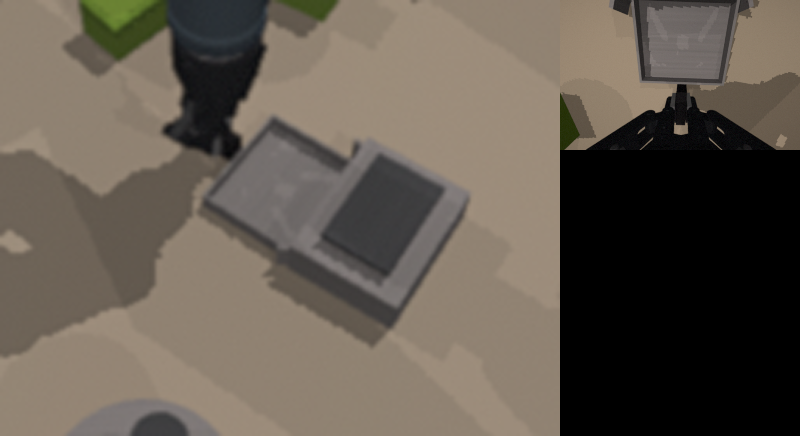

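The tray's right side has jammed on the right wing of the stand. I'll back off and measure both in the wrist camera.

Request:
carry_out(rows=[-20,0,0,0,0,-32,0,0,0,0,-32,0,0,0,0,-32,0,0,0,0])

```text
clock: 6.4
tcp_pos: [0.4959, -0.0741, 0.0131]
ee_rot: [0.0, 0.996, 0.086, 0.001]
wrist_force: [0.7, 0.4, -1.1]
grip_width: 0.128
finger_force: 63.0
```

```bash
cat > wr.py <<'E'
from h import *
s=arm.observe();print(s["finger_force"],s["grip_width"],s["wrist_force"])
c=arm.capture("wrist");P=cloud(c);save(c,"w_%d.png"%(s["clock"]*100))
a=np.radians(10.1);u=np.array([np.cos(a),np.sin(a)]);v=np.array([-u[1],u[0]]);W=np.array([.685,-.0355])
q=P[...,:2]-W; X=q@u*1000;Y=q@v*1000;Z=P[...,2]
m=(Z>.012)&(Z<.022)&(abs(Y)<72)&(X>-225)
for x0 in range(-210,-40,10):
    k=m&(X>x0)&(X<x0+10)
    if k.sum()>3: print(x0,k.sum(),np.percentile(Y[k],[1,99]).round(1))
m=(Z>.025)&(Z<.033)&(X>-70)&(X<-40)
for x0 in range(-68,-48,4):
    k=m&(X>x0)&(X<x0+4)
    for sg in(-1,1):
        j=k&(sg*Y>0)
        if j.sum()>3: print("wing",x0,sg,Y[j].min().round(1),Y[j].max().round(1))
m=(Z>.040)&(Z<.048)&(X>-62)&(X<62)&(abs(Y)<80); 
if m.sum()>20: print("roof X",X[m].min(),X[m].max(),"Y",Y[m].min(),Y[m].max(),m.sum(),cv2.minAreaRect(np.float32(np.c_[X[m],Y[m]])))
m=(Z>.051)&(Z<.062)&(abs(X)<62)&(abs(Y)<80)
if m.sum()>20: print("plate",cv2.minAreaRect(np.float32(np.c_[X[m],Y[m]])))
m=(Z>.034)&(Z<.045)&(X<-110)&(abs(Y)<12)
if m.sum()>20: print("fin",m.sum(),X[m].min(),X[m].max(),Y[m].min(),Y[m].max())
go(*(W-u*.082),.0125,10.1)
E
python3 wr.py
```

```text
63.02018165588379 0.12781248763820405 [ 0.70071257  0.38394362 -1.08510809]
-190 131 [-22.7  12.8]
-170 1940 [-57.3  48.2]
-160 328 [-59.3  49.7]
-150 332 [-57.7  49.8]
-140 352 [-57.9  47.7]
-130 374 [-57.9  47.5]
-120 376 [-57.9  47.3]
-110 422 [-58.   47.2]
-100 449 [-58.   47.1]
-90 514 [-58.1  47. ]
-80 1246 [-58.   46.8]
-70 531 [-38.8  46.2]
fin 2818 -213.6812066667382 -165.0681884202979 -11.968772173433097 11.969096994655649
tcp [ 0.4962 -0.074   0.0131] yaw 9.95 shift [110.6  -5.    0.8] turn -0.15 t 6.45 tilt [ 2.1e-03 -7.0e-04 -1.0e+00]
```

Request:
carry_out(rows=[0,-5.2,0,-0.5,0,0,-5.2,0,-0.5,0,8,-5.2,0,-0.5,0,8,-5.2,0,-0.5,0])

```text
clock: 6.85
tcp_pos: [0.5033, -0.0666, 0.0129]
ee_rot: [0.0, 0.996, 0.092, 0.001]
wrist_force: [0.9, -0.0, -0.8]
grip_width: 0.129
finger_force: 63.1
```

```bash
sed -i 's/X>-70)&(X<-40)/X>-75)\&(X<-30)/;s/range(-68,-48,4)/range(-75,-30,5)/' wr.py; python3 wr.py; python3 tr.py
```

```text
63.06679844856262 0.12931995376003896 [ 0.91183783 -0.01819115 -0.84510831]
-180 142 [-16.6  19. ]
-160 2143 [-51.1  55.1]
-150 348 [-53.2  56.1]
-140 329 [-51.4  56.3]
-130 367 [-51.   56.3]
-120 359 [-51.   54.3]
-110 389 [-51.   54.3]
-100 420 [-50.9  54.2]
-90 444 [-50.8  54.3]
-80 499 [-50.8  54.2]
-70 1847 [-66.4  63.5]
wing -75 -1 -53.0 -49.7
wing -75 1 53.5 56.2
wing -70 -1 -53.4 -49.2
wing -70 1 52.8 56.6
wing -65 -1 -65.7 -49.5
wing -65 1 53.5 55.5
fin 2864 -205.1998768644658 -156.6422278626639 -11.888533392079891 11.943550911600001
tcp [ 0.5027 -0.0666  0.0127] yaw 10.54 shift [102.9   2.1   0.3] turn 0.44 t 6.9 tilt [ 9.e-04 -3.e-04 -1.e+00]
63.06543588638306 0.12886469619076135 [ 0.25119187 -0.16478264 -0.92212112]
top 124 ((-97.61343383789062, 3.454486846923828), (109.44786834716797, 60.25828552246094), 89.19901275634766)
-130 -51.0 -32.1
-110 -50.6 57.7
-90 -51.5 57.9
scene 485 ((-126.58087921142578, 3.3928260803222656), (112.92146301269531, 116.83265686035156), 89.720703125)
-190 -15.1 -0.9
-170 -51.5 58.4
-150 -52.7 59.4
-130 -53.1 58.3
-110 -52.8 59.7
-90 -52.6 59.4
tcp [ 0.5019 -0.0666  0.0125] yaw 10.52 shift [102.9   3.   -0.5] turn 0.42 t 7.0 tilt [-1.e-04  0.e+00 -1.e+00]
```

Request:
carry_out(rows=[0,2.6,0,0,0,0,2.6,0,0,0,6,2.6,0,0,0,12,2.6,0,0,0,18,2.6,0,0,0,18,2.6,0,0,0])

```text
clock: 7.6
tcp_pos: [0.5211, -0.0659, 0.0128]
ee_rot: [0.0, 0.996, 0.092, 0.001]
wrist_force: [-0.1, 0.7, -0.7]
grip_width: 0.132
finger_force: 63.1
```

```bash
python3 wr.py
```

```text
63.057650327682495 0.1316036519924912 [-0.13293171  0.74202777 -0.70843183]
-160 144 [-18.9  16.5]
-140 2372 [-53.6  52.9]
-130 363 [-55.2  53.8]
-120 350 [-55.4  54. ]
-110 373 [-53.5  54. ]
-100 367 [-53.4  51.8]
-90 401 [-53.5  51.7]
-80 431 [-53.5  51.8]
-70 694 [-65.6  63.2]
-60 1149 [-64.   61.7]
-50 176 [-60.1  57. ]
wing -75 -1 -55.4 -52.4
wing -70 -1 -55.5 -52.2
wing -70 1 51.0 53.4
wing -65 -1 -69.2 -52.3
wing -65 1 51.0 66.6
wing -60 -1 -68.7 -51.9
wing -60 1 50.9 65.5
wing -55 -1 -67.5 -52.1
wing -55 1 45.5 65.3
wing -50 -1 -59.8 -52.3
wing -50 1 53.3 57.7
roof X -54.737519700465654 -50.48477591146074 Y -67.21018648915923 64.3595959792411 1189 ((-52.32728958129883, -1.4398117065429688), (3.6674695014953613, 131.5692138671875), 0.759393572807312)
fin 2848 -187.52263969141046 -139.0062172410082 -11.989225869006274 11.98610507284282
tcp [ 0.5205 -0.0659  0.0126] yaw 10.53 shift [85.3 -0.4  0.1] turn 0.43 t 7.65 tilt [ 3.e-04 -1.e-04 -1.e+00]
```

Request:
carry_out(rows=[6,0.5,0,0,0,16,0.5,0,0,0,26,0.5,0,0,0,36,0.5,0,0,0,46,0.5,0,0,0,56,0.5,0,0,0,60,0.5,0,0,0])

```text
clock: 8.35
tcp_pos: [0.5804, -0.0553, 0.0127]
ee_rot: [0.0, 0.996, 0.092, 0.0]
wrist_force: [0.7, -0.1, -1.3]
grip_width: 0.126
finger_force: 63.1
```

```bash
python3 wr.py
```

```text
63.057188987731934 0.12617448388406477 [ 0.71776159 -0.10341105 -1.28387323]
-100 148 [-19.2  16.4]
-80 2452 [-54.3  52.9]
-70 479 [-65.6  63.1]
-60 144 [-64.2  61.8]
wing -65 -1 -69.0 -64.6
wing -65 1 62.1 66.4
wing -60 -1 -68.2 -62.4
wing -60 1 59.9 65.8
wing -55 -1 -65.6 -61.5
wing -55 1 59.2 63.6
roof X -54.33258443796952 9.478980327684493 Y -67.93219671459347 65.4952348313283 23616 ((-22.477266311645508, -1.1997833251953125), (63.21646499633789, 133.55795288085938), 0.33219417929649353)
plate ((-13.490205764770508, -1.2338638305664062), (99.99909973144531, 37.69257736206055), 89.99011993408203)
fin 714 -127.5166976900797 -110.00466211112382 -7.250947548826259 4.633526838576292
tcp [ 0.5804 -0.0553  0.0127] yaw 10.52 shift [24.5 -1.   0.2] turn 0.42 t 8.4 tilt [ 1.e-03 -2.e-04 -1.e+00]
```

Request:
carry_out(rows=[6,0.3,0,0,0,12,0.3,0,0,0,18,0.3,0,0,0,22,0.3,0,0,0,25,0.3,0,0,0,28,0.3,0,0,0,28,0.3,0,0,0])

```text
clock: 9.1
tcp_pos: [0.6067, -0.0506, 0.0125]
ee_rot: [-0.0, 0.996, 0.092, -0.0]
wrist_force: [-0.6, 0.0, -1.7]
grip_width: 0.13
finger_force: 63.1
```

```bash
cat > fl.py <<'E'
from h import *
c=arm.capture("wrist");P=cloud(c);save(c,"wf.png")
a=np.radians(10.1);u=np.array([np.cos(a),np.sin(a)]);v=np.array([-u[1],u[0]]);W=np.array([.685,-.0355])
q=P[...,:2]-W; X=q@u*1000;Y=q@v*1000;Z=P[...,2]
for y in(-45,-30,-15,15,30,45):
    k=abs(Y-y)<4
    t=k&(Z>.014)&(Z<.021)&(X<-40)&(X>-100); r=k&(Z>.040)&(Z<.048)&(X<-40)
    print(y,"tray front X",np.percentile(X[t],[2,98]).round(1) if t.any() else None,"roof front",np.percentile(X[r],2).round(1) if r.any() else None)
s=arm.observe();print(s["finger_force"],s["wrist_force"]);go(*(W-u*.082),.0125,10.1)
E
python3 fl.py
```

```text
-45 tray front X None roof front -51.0
-30 tray front X None roof front -51.1
-15 tray front X [-72.  -67.1] roof front -71.7
15 tray front X [-72.6 -71.2] roof front -72.0
30 tray front X None roof front -50.9
45 tray front X None roof front -53.7
63.0528724193573 [ 0.88863374  0.96657079 -1.30095738]
tcp [ 0.6066 -0.0506  0.0124] yaw 10.51 shift [-2.1 -1.1 -0.1] turn 0.41 t 9.15 tilt [-2.e-04  1.e-04 -1.e+00]
```

Request:
carry_out(rows=[1.5,0.3,0,0,0,3,0.3,0,0,0,4.5,0.3,0,0,0,5,0.3,0,0,0])

```text
clock: 9.55
tcp_pos: [0.6069, -0.0502, 0.0113]
ee_rot: [-0.001, 0.996, 0.091, -0.005]
wrist_force: [-17.6, -4.2, 6.7]
grip_width: 0.124
finger_force: 64.2
```

```bash
python3 fl.py
```

```text
-45 tray front X None roof front -51.1
-30 tray front X None roof front -51.3
-15 tray front X [-71.7 -66.7] roof front -71.0
15 tray front X [-72.2 -67.2] roof front -71.3
30 tray front X None roof front -51.2
45 tray front X None roof front -54.0
64.31436896324158 [-17.21438945  -3.48857158   6.59327108]
tcp [ 0.6069 -0.0502  0.0113] yaw 10.49 shift [-2.5 -0.8 -1.2] turn 0.39 t 9.6 tilt [-1.020e-02  5.000e-04 -9.999e-01]
```

View pics/wf.png

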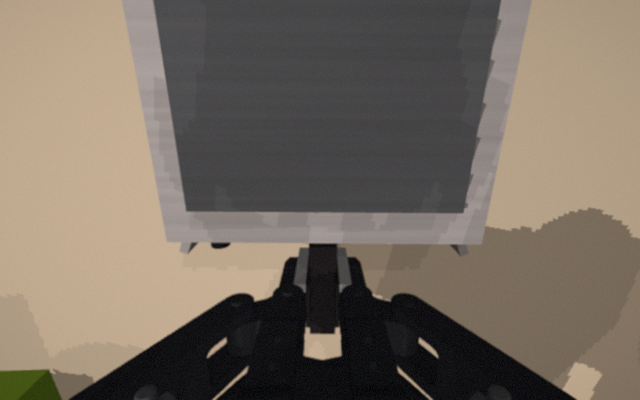

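Tray is home: firm 17 N contact, and its front wall is hidden under the roof edge (image row about 243). Release and retreat.

Request:
carry_out(rows=[-4,0,0,0,0,-4,0,0,0,0.3,-4,0,0,0,0.6,-4,0,0,0,0.6,-4,0,-40,0,0.6,-10,0,-90,0,1,-30,0,-140,0,1,-60,0,-160,0,1])

```text
clock: 10.4
tcp_pos: [0.5556, -0.0618, 0.1778]
ee_rot: [0.002, 0.996, 0.092, 0.004]
wrist_force: [0.1, -1.0, 0.5]
grip_width: 0.998
finger_force: 0.0
```

Run:
```python
from h import *
c=arm.capture("scene");P=cloud(c);px=c["pixels"].astype(int)
print("fin",rect(P,(.606,-.05),.05,.03,.043))
a=np.radians(10.3);W=np.array([.6845,-.0363]);u=np.array([np.cos(a),np.sin(a)])
print("expected fin centre",W-u*.0755)
g=(px[...,1]>px[...,2]+40)&(px[...,1]>px[...,0])
print("box",rect(P,(.5,.268),.075,.04,.06,g))
go(.502,.264,.16,-13)
```

```text
fin (137, array([629.2, -49.2,  62.2,  66.5, -40.4]), np.float64(0.0398))
expected fin centre [ 0.61021668 -0.04979957]
box (389, array([502.1, 264.2,  56.4,  88.7,  76.5]), np.float64(0.0513))
tcp [ 0.5521 -0.0622  0.1797] yaw 10.58 shift [  10.5 -329.9   18.2] turn 23.58 t 10.45 tilt [ 0.0068 -0.0035 -1.    ]
```

Request:
carry_out(rows=[5,-50,8,5,1,10,-98,18,12,1,10,-146,18,18,1,10.5,-194,18,23.6,1,10.5,-242,18,23.6,1,10.5,-290,18,23.6,1,10.5,-330,18,23.6,1,10.5,-330,18,23.6,1])

```text
clock: 11.25
tcp_pos: [0.5014, 0.2701, 0.1548]
ee_rot: [-0.001, 0.994, -0.111, 0.0]
wrist_force: [0.4, -0.4, -0.7]
grip_width: 0.998
finger_force: 0.0
```

Run:
```python
from h import *
for n in("wrist","top","scene"):
    c=arm.capture(n);P=cloud(c);px=c["pixels"].astype(int)
    g=(px[...,1]>px[...,2]+40)&(px[...,1]>px[...,0])
    print(n,"box",rect(P,(.502,.264),.062,.04,.06,g))
    print("fin",rect(P,(.602,-.05),.024,.03,.043), "roof",rect(P,(.684,-.036),.09,.04,.065),"plate",rect(P,(.684,-.036),.09,.051,.065))
go(.502,.264,.01,-13.2)
```

```text
wrist box (5719, array([503.5, 263.7,  54. ,  87. ,  76.6]), np.float64(0.0503))
fin None roof None plate None
top box (389, array([502.8, 263.9,  56. ,  86.7,  76.1]), np.float64(0.0498))
fin (57, array([605.8, -48.3,  11.5,  38.1, -80.6]), np.float64(0.0387)) roof (1522, array([667.5, -38. , 132. , 141.8, -80.1]), np.float64(0.05)) plate (813, array([685.8, -34.9,  67.1,  97.8,  10.1]), np.float64(0.056))
scene box (381, array([502.2, 264.2,  57.3,  87.7,  76.6]), np.float64(0.0514))
fin (78, array([605.2, -50.6,  13.9,  39.9, -80.5]), np.float64(0.0389)) roof (1747, array([666. , -39.7, 134. , 142. , -80.2]), np.float64(0.05)) plate (845, array([684.3, -36.1,  66.4, 101. ,  10. ]), np.float64(0.0572))
tcp [0.5028 0.2653 0.1545] yaw -13.04 shift [ -0.5   1.4 144.5] turn 0.16 t 11.4 tilt [ 2.e-04 -3.e-04 -1.e+00]
```

Request:
carry_out(rows=[0,1.4,45,0.4,1,0,1.4,90,0.4,1,0,1.4,125,0.4,1,0,1.4,144,0.4,1,0,1.4,144,0.4,0.8,0,1.4,144,0.4,0.6,0,1.4,144,0.4,0.4,0,1.4,144,0.4,0])

```text
clock: 12.2
tcp_pos: [0.5037, 0.2641, 0.0121]
ee_rot: [-0.001, 0.993, -0.118, 0.001]
wrist_force: [-0.1, -0.3, -1.9]
grip_width: 0.624
finger_force: 64.1
```

Request:
carry_out(rows=[0,0,0,0,0,0,0,0,0,0,0,0,0,0,0])

```text
clock: 12.5
tcp_pos: [0.5034, 0.2641, 0.0119]
ee_rot: [-0.0, 0.993, -0.117, 0.001]
wrist_force: [-0.7, -1.9, 6.7]
grip_width: 0.625
finger_force: 65.4
```

Request:
carry_out(rows=[0,0,-8,0,0,0,0,-25,0,0,0,0,-60,0,0,0,0,-95,0,0,0,0,-125,0,0,0,0,-130,0,0])

```text
clock: 13.1
tcp_pos: [0.5047, 0.265, 0.145]
ee_rot: [-0.002, 0.993, -0.117, 0.003]
wrist_force: [0.3, 0.4, -1.4]
grip_width: 0.628
finger_force: 64.5
```

Run:
```python
from h import *
s=arm.observe();print(s["finger_force"],s["grip_width"],s["wrist_force"],s["joint_pos"])
p=s["tcp_pos"]
c=arm.capture("scene");P=cloud(c);px=c["pixels"].astype(int)
g=(px[...,1]>px[...,2]+40)&(px[...,1]>px[...,0])
m=g&(np.hypot(P[...,0]-.502,P[...,1]-.264)<.08);print(m.sum(),P[m][:,2].min(),P[m][:,2].max())
go(.685,-.0355,.16,-79.8)
```

```text
64.52503144741058 0.6275463213101398 [ 0.29433273  0.38543823 -1.40782064] [2.75227120e-01 2.56635321e-01 1.70120907e+00 1.95274512e-04
 1.17633223e+00 2.08114065e+00]
351 0.14069956977179754 0.20788574628274537
tcp [0.5039 0.2647 0.1435] yaw -13.48 shift [246.1 249.7 -16. ] turn 66.32 t 13.15 tilt [ 0.0051  0.0016 -1.    ]
```

Request:
carry_out(rows=[20,20,0,5,0,48,49,0,13,0,78,79,0,21,0,108,110,0,29,0,138,140,0,37,0,168,171,0,45,0,196,199,0,53,0,220,224,0,60,0])

```text
clock: 13.95
tcp_pos: [0.6634, -0.0069, 0.1376]
ee_rot: [0.001, 0.799, -0.601, -0.002]
wrist_force: [0.4, -0.2, -2.1]
grip_width: 0.622
finger_force: 64.7
```

```bash
python3 -c "
from h import *
go(.685,-.0355,.105,-79.8)"
```

```text
tcp [ 0.6634 -0.0069  0.1376] yaw -73.86 shift [ 33.5 -12.9  32.5] turn 5.94 t 13.95 tilt [-3.7e-03  7.0e-04 -1.0e+00]
```

Request:
carry_out(rows=[15,-6,8,3,0,28,-11,18,5,0,33,-13,25,6,0,33,-13,25,6,0,33,-13,25,6,0])

```text
clock: 14.45
tcp_pos: [0.685, -0.0319, 0.1145]
ee_rot: [0.0, 0.769, -0.639, -0.001]
wrist_force: [0.2, 0.0, -1.2]
grip_width: 0.629
finger_force: 64.6
```

```bash
cat > bx.py <<'E'
from h import *
s=arm.observe();print(s["finger_force"],s["wrist_force"])
a=np.radians(10.1);u=np.array([np.cos(a),np.sin(a)]);v=np.array([-u[1],u[0]]);W=np.array([.685,-.0355])
for n in("wrist","scene","top"):
    c=arm.capture(n);P=cloud(c);px=c["pixels"].astype(int);save(c,"%s_%d.png"%(n,s["clock"]*100))
    g=(px[...,1]>px[...,2]+40)&(px[...,1]>px[...,0])
    q=P[...,:2]-W; X=q@u*1000;Y=q@v*1000;Z=P[...,2]
    m=g&(abs(X)<60)&(abs(Y)<70)&(Z>.03)
    if m.sum()<20: print(n,"no box");continue
    top=np.percentile(Z[m],97); t=m&(Z>top-.006)
    print(n,"box top",top.round(4),"all X",np.percentile(X[m],[.5,99.5]).round(1),"Y",np.percentile(Y[m],[.5,99.5]).round(1),"toprect",np.round(sum([list(k) if np.ndim(k) else [k] for k in cv2.minAreaRect(np.float32(np.c_[X[t],Y[t]]))],[]),1))
    m=(~g)&(Z>.051)&(Z<.061)&(abs(X)<50)&(abs(Y)<65)
    if m.sum()>20: print("plate X",np.percentile(X[m],[.5,99.5]).round(1),"Y",np.percentile(Y[m],[.5,99.5]).round(1))
go(*W,.069,-79.9)
E
python3 bx.py
```

```text
64.57064419984818 [ 0.16253625  0.04049065 -1.20155861]
wrist box top 0.1542 all X [-24.7  28.3] Y [-38.4  29.2] toprect [ 1.9 -2.3 54.7 72.6  0.3]
plate X [-32.1  33.1] Y [-50.5 -26.2]
scene box top 0.1581 all X [-25.   28.1] Y [-38.4  16.8] toprect [ 0.9 -9.8 52.8 55.9  2.7]
plate X [-33.4  32.4] Y [-50.2  42.7]
top box top 0.2672 all X [-30.7  25.6] Y [-15.5  49.1] toprect [-12.9  39.7  17.4   3.1  24.1]
plate X [-32.2  -8.2] Y [-48.2  48.8]
tcp [ 0.6859 -0.0321  0.1161] yaw -79.4 shift [ 3.2  1.5 47.1] turn 0.5 t 14.6 tilt [ 7.e-04  0.e+00 -1.e+00]
```

Request:
carry_out(rows=[4.8,1.4,10,0.5,0,4.8,1.4,22,0.5,0,4.8,1.4,32,0.5,0,4.8,1.4,38,0.5,0,4.8,1.4,38,0.5,0,4.8,1.4,38,0.5,0])

```text
clock: 15.2
tcp_pos: [0.6853, -0.038, 0.0772]
ee_rot: [0.0, 0.766, -0.643, -0.0]
wrist_force: [0.0, 0.3, -2.0]
grip_width: 0.618
finger_force: 64.6
```

```bash
python3 bx.py; ls pics
```

```text
64.5747721195221 [ 0.02026863  0.25928336 -2.02680103]
wrist box top 0.117 all X [-25.6  27.4] Y [-44.4  23.1] toprect [ 1.  -8.2 54.6 72.9  0.3]
plate X [-32.2  33.3] Y [-50.6 -37.6]
scene box top 0.1214 all X [-50.   26.8] Y [-44.4   9.2] toprect [-15.7 -17.1  84.   55.    1.4]
plate X [-33.6  32.4] Y [-50.4   6.2]
top box top 0.2271 all X [-31.6  25.1] Y [-23.2  43.7] toprect [-20.   29.7  25.3   3.9  35.3]
plate X [-33.7  32.4] Y [-47.   49.3]
tcp [ 0.6859 -0.0381  0.0782] yaw -79.99 shift [-2.8  0.4  9.2] turn -0.09 t 15.35 tilt [ 1.2e-03 -2.0e-04 -1.0e+00]
s3.png
scene0.png
scene_1445.png
scene_1520.png
scene_500.png
scene_580.png
scene_690.png
t2.png
top0.png
top_1445.png
top_1520.png
top_500.png
top_580.png
top_690.png
w1.png
w_640.png
w_685.png
w_760.png
w_835.png
wf.png
wrist_1445.png
wrist_1520.png
```

Box is centred over the plate (edge gap about 6 mm on each side). Lower gently.

Request:
carry_out(rows=[0,0.3,3,0,0,0,0.3,5,0,0,0,0.3,7,0,0,0,0.3,8,0,0,0,0.3,9,0,0,0,0.3,9,0,0])

```text
clock: 15.95
tcp_pos: [0.685, -0.0381, 0.0683]
ee_rot: [0.0, 0.766, -0.643, -0.0]
wrist_force: [0.5, -0.8, -2.2]
grip_width: 0.624
finger_force: 64.6
```

```bash
python3 bx.py
```

```text
64.57568138837814 [ 0.53480041 -0.84900681 -2.2120754 ]
wrist box top 0.108 all X [-25.9  27.1] Y [-44.4  23.1] toprect [ 0.8 -8.5 54.8 72.   0.3]
plate X [-32.3  33.3] Y [-50.6 -37.5]
scene box top 0.1115 all X [-26.7  26.5] Y [-44.4   9.9] toprect [-15.8 -16.7  55.1  84.1  89.7]
plate X [-33.5  32.4] Y [-49.7   1.9]
top box top 0.2233 all X [-32.3  24. ] Y [-23.1  44.3] toprect [-14.1  34.5  14.2   2.2  26.2]
plate X [-32.5  32.5] Y [-46.9  49.3]
tcp [ 0.6851 -0.0381  0.0686] yaw -80.0 shift [-2.6 -0.3 -0.4] turn -0.1 t 16.1 tilt [ 1.e-04 -0.e+00 -1.e+00]
```

Request:
carry_out(rows=[0,0,0.7,0,0,0,0,1.3,0,0,0,0,1.6,0,0,0,0,1.6,0,0])

```text
clock: 16.5
tcp_pos: [0.6853, -0.0381, 0.0679]
ee_rot: [-0.0, 0.766, -0.643, 0.0]
wrist_force: [-3.4, 0.1, 5.0]
grip_width: 0.626
finger_force: 65.2
```

Contact (force rose from -2 to +5 N). Release slowly, then go straight up.

Request:
carry_out(rows=[0,0,0,0,0.62,0,0,0,0,0.68,0,0,0,0,0.78,0,0,0,0,0.9,0,0,0,0,0.9,0,0,-10,0,0.9,0,0,-40,0,0.9,0,0,-80,0,0.9])

```text
clock: 17.3
tcp_pos: [0.6835, -0.0378, 0.1459]
ee_rot: [0.001, 0.766, -0.643, -0.002]
wrist_force: [0.6, 0.6, 0.7]
grip_width: 0.9
finger_force: 0.0
```

Request:
carry_out(rows=[-20,0,-40,0,0.9,-60,0,-60,0,0.9,-100,0,-60,0,0.9,-145,0,-60,0,0.9,-190,0,-60,0,0.9,-190,0,-60,0,0.9])

```text
clock: 17.9
tcp_pos: [0.6507, 0.1548, 0.208]
ee_rot: [-0.001, 0.768, -0.64, -0.0]
wrist_force: [-0.4, -1.0, -0.1]
grip_width: 0.9
finger_force: 0.0
```

```bash
python3 bx.py
python3 - <<'E'
from h import *
for n in("scene","top"):
    c=arm.capture(n);P=cloud(c);print("fin",rect(P,(.602,-.05),.024,.03,.043))
    for t in("ramekin","tongs","idli_stand"): print(t,at_z(c,[arm.pinpoint(n,t)[0]["location"]],0)[0].round(3))
    if n=="scene": a=cv2.resize(c["pixels"][120:320,220:440,::-1],(660,600),interpolation=cv2.INTER_CUBIC);cv2.imwrite("pics/end.png",a)
E
```

```text
0.0 [-0.4261429  -1.0101844  -0.14645527]
wrist box top 0.107 all X [-24.7  27.1] Y [39.9 42.7] toprect [ 0.9 41.1 52.9  2.4  0.5]
plate X [-32.2  33.2] Y [28.9 48.3]
scene box top 0.1106 all X [-25.6  26.7] Y [-44.2  41.4] toprect [ 0.2 -0.3 87.4 52.3 89.9]
plate X [-33.5  32.4] Y [-50.7  48.2]
top box top 0.1105 all X [-26.7  42.3] Y [-45.9  43.3] toprect [ 0.5  0.9 54.  85.4  0.3]
plate X [-32.5  32.4] Y [-48.3  49.3]
tcp [0.6523 0.1489 0.2076] yaw -79.95 shift [1.872e+02 1.000e-01 1.387e+02] turn -0.05 t 18.05 tilt [ 9.e-04 -5.e-04 -1.e+00]
fin (70, array([604.9, -49.6,  14.2,  40.6, -80.7]), np.float64(0.0389))
ramekin [0.689 0.336 0.   ]
tongs [ 0.64 -0.06 -0.  ]
idli_stand [ 0.726 -0.354  0.   ]
fin (56, array([605.3, -48.4,  11.4,  37.5, -80.6]), np.float64(0.0389))
ramekin [0.682 0.346 0.   ]
tongs [ 0.514 -0.477  0.   ]
idli_stand [ 0.723 -0.351  0.   ]
```

View pics/end.png

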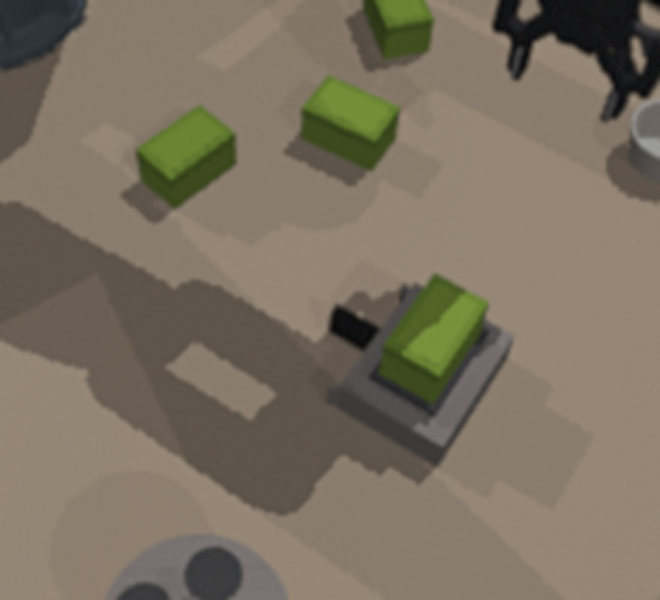

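The box sits centred and square on the plate (at about (435,340) in the crop), the tray is under the stand with its handle out at (352,325), and the gripper is clear of everything.

```bash
python3 -c "
from bench import arm
print(arm.sign_off())"
```

```text
the job is handed in; nothing more can be done
None
```

I handed the job in at about 18 s: the drip tray is fully home with its handle out, the chutney box stands upright and centred on the raised plate, the idli stand, ramekin and tongs were not moved, and the gripper has let go of everything.

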